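# Lift a freshly painted slate marker onto the drying rack

## Task

The slate bed marker on the plywood board has wet paint on it, so move it without touching it with the gripper: pick up the flat steel lifter by its wooden handle, slide the blade under the slate against the board's batten and lift it off. Carry it level and set it painted side up, centred and square, across the two wires of the drying rack without dropping it, draw the lifter out from underneath, and lay the lifter flat on the table again. Do not shift the clay pot that stands nearby.

Things in the scene. Friction and masses are not known exactly. Their poses are not given: they have to be found in the camera images.
- slate: Loose dark grey slate plate, 90 (own x) x 130 (own y) x 10 mm, 0.18 to 0.35 kg, flat on the board, a yellow band and a thin white stripe painted on top. Origin: centre of its underside, z up. All lower edges are bevelled from below, 4 mm high and 8 mm wide, so a thin blade pushed level runs under once the batten stops the plate.
- lifter: Loose steel lifter with a wooden handle, 0.22 kg, flat on the table. Blade 50 mm wide, 2 mm thick, x = -30 to +110 mm (+x: to the tip). Origin: on the blade's underside, below the grip point. A thin neck rises at x = 3 to 18 mm to the handle, which lies along x over the blade's rear, x = -69 to +28 mm. A plate fits on the blade ahead of x = 25 mm.
- board: Fixed plywood board, 150 mm wide (own y), its flat top 12 mm above the table, x = -75 to +75 mm about the origin (on its underside). A batten 16 mm thick stands 18 mm above that top along the far (+x) edge and stops the slate; the other three sides are open. The slate starts 5 to 20 mm short of the batten.
- board_stop (a point): Middle of the foot of the batten's near face, on the board's top (12 mm above the table); +x of the board points into the batten.
- rack: Fixed drying rack: wooden base 140 (own x) x 130 (own y) x 8 mm, two steel wire hoops 6 mm thick along its own x, from -60 to +60 mm, at y = +42 and -42 mm, tops 50 mm above the table. The 78 mm gap between them is open above the base and at both ends: a blade can sink between the wires and leave toward -x. Origin: centre of the base's underside.
- rack_top (a point): Centre of the rack at the height of the top of the wires (50 mm above the table): where the middle of the slate's underside belongs, its 130 mm side across the wires.
- clay_pot: Loose small terracotta pot at the front right of the table, about 62 mm across and 59 mm high, standing on the table as a bystander. Origin: centre of its underside.
- lifter_grip (a point): Where to grip the lifter's dark brown handle, across its y, firmly: 58 mm above the blade's underside, above the body's origin. The handle is 24 mm wide, 26 mm high (45 to 71 mm above the underside), with open space below it at both sides.
- lifter_tip (a point): Middle of the blade's front edge, on its underside, 110 mm ahead of the grip.

How it is judged:
On the way, in this order (a step that is already met when the one before it is completed fails the run):
1. the slate is carried by the lifter, at least 40 mm above the table-top (height (world z) of slate above 0.04 m and angle between slate's own z axis and vertical below 0.3 rad and contact force between lifter and slate above 0.5 N), for 0.3 s.
2. the slate lies on the wires and the lifter no longer touches it (horizontal distance between slate and rack_top below 0.03 m and contact force between slate and rack above 0.5 N and contact force between lifter and slate below 0.05 N), for 0.2 s.
At the end, for the whole second after the job is handed in: The slate lies still and flat, painted side up, on both wires of the rack, its middle within 20 mm along and 13 mm across the wires of the rack's centre and square to it within 0.15 rad; the lifter lies flat and still on the table, released (x of slate in the frame of rack_top between -0.02 and 0.02 m and y of slate in the frame of rack_top between -0.013 and 0.013 m and z of slate in the frame of rack_top between -0.004 and 0.004 m and angle between each of slate, lifter's own z axis and vertical below 0.06 rad and angle between the x axis of slate and the x axis of rack, either way round below 0.15 rad and linear speed of each of slate, lifter below 0.02 m/s and height (world z) of lifter below 0.006 m); the robot touches nothing.
It fails at once if the gripper or arm touches the wet slate (contact force between any of the fingers, the arm and slate above 0.3 N).
It fails at once if the slate is tipped by more than 0.5 rad (angle between slate's own z axis and vertical above 0.5 rad).
It fails at once if the slate is dropped or flung (faster than 0.8 m/s) (linear speed of slate above 0.8 m/s).
It fails at once if the clay pot is shifted by more than 20 mm (distance of clay_pot from where it was at the start of the episode above 0.02 m).
It also fails if it takes over 69 s, if anything falls off the work surface, if the arm or the gripper's body presses on something with over 40 N, if the wrist force passes 120 N, or if a joint passes its speed limit or range.

## Robot

A 7-joint arm with a two-finger parallel gripper is mounted at the origin on a cart in front of the work surface, level with it; the furniture and walls round the work are solid. World frame = base frame: x ahead of the robot, y to its left, z up, the work surface at z = 0. Lengths are in m, angles in rad, forces in N, time in s.
With the tool pointing down it reaches from about 0.4 to 0.875 m from the base axis. Payload 4.4 kg.
Tool frame: the origin (TCP) lies at the very end of the fingers, on their centre line; the grasp point (between the pads) lies 19 mm behind it (r.hold_point_z is the distance from the TCP to the grasp point, in m); z points along the fingers, y is the line along which they close (so a half turn about z gives the same grasp; the last joint's range is limited). The gripper opens to 85 mm and grips with 20 to 120 N. Pads are 22 mm wide; open, the fingers measure 114 mm over their backs; the gripper's body (76 mm by 85 mm) begins 54 mm behind the grasp point. The pads swing forward as they close: fully open they stand 13 mm farther back than shut.
Start: joints at [1.182, 0.628, 0.038, 1.517, -0.027, 0.996, -0.02], TCP at [0.206, -0.616, 0.231] pointing down, gripper open.
Joint ranges: [-3.06, 3.06], [-0.37, 2.12], [-1.25, 1.32], [0.18, 2.47], [-1.1, 4.24], [0.23, 1.98], [-2.94, 2.94]. Speed limits (rad/s): [2.57, 2.57, 3.14, 3.14, 3.14, 3.14, 3.14].

## Interface

Orientations are given as a rotation vector (axis times angle).
In Python, from cell import monitor, vision, order, r gives the robot as it stands.
- The arm moves only by the tool play_rows, never from a script. Its argument "series" is a list of rows, each an object of numbers: "dx", "dy", "dz": the shift along the tool's x, y, z in mm; "roll": the turn about the tool's z in degrees; "grip": the opening, from 0 (shut) to 1 (fully open). In form: [{"dx": .., "dy": .., "dz": .., "roll": .., "grip": ..}, ...]. A call has 1 to 8 rows; each row shifts and turns the commanded pose from where the row before left it, along the tool's axes as they then stand; what a row does not reach is not made up. A row lasts 1/8 s, in which the tool goes at most 62.5 mm and 10.7 degrees, less where a joint would pass 70% of its speed; a pose out of reach is approached as far as the arm can. A call is refused whole if a number of a shift passes 62.5 or a number of a turn 10.7, either way. A call with a gripper value outside its range is refused whole. The fingers move at their own pace and stop on an object; "squeeze" is the grip in N (left out, the last holds). Time passes only in rows, so rows that do not move let the fingers close. It gives the time, the measured TCP pose, the force, the opening and the grip force at its end, in the units of the state.
- monitor.get_state(): the state, without advancing time (a new reading comes with each control period).
- vision.read_camera(name): name is "side" or "top" or "wrist"; returns a dict with "image" (400x640x3 uint8, red, green, blue), "intrinsics" (3x3 intrinsics, pixels), "pose" (4x4, takes a point from camera to world coordinates); the wrist camera has in their place "T_tool_cam" (4x4, takes a point from camera to tool coordinates, whose origin is the TCP and whose axes are the flange's). Camera axes: x right, y down, z forward; pixel columns grow to the right and rows downward; lengths in m; the calibration is good to about 2 mm. A picture is of the moment at which its call begins: read the wrist's pose just before it. There is no depth.
- order.hand_in(): hands the job in; it is judged then, once.
The state is a dict: "clock": time; "joint_pos": joint angles; "joint_vel": joint speeds; "joint_efforts": joint torques, N m; "position": TCP position; "tcp_rot": TCP orientation; "force": force on the tool from outside, world axes, zero at the start; "torque": the same for the moment, N m; "width": finger opening in m; "grip_force": force on a finger pad.
Only numpy, scipy, OpenCV 4.12 (cv2) and the standard library are available. Lean on these libraries where they do the work, as an engineer would, in place of code of your own. Each camera call takes 0.05 s, during which the arm holds its last target. There are 200 camera calls.

## Working session

There is one attempt and no reset: what is moved stays moved. The work goes in short steps, Python scripts to look and compute and a tool call to move; the robot and the scene stay as the last step left them, time stands still between calls to the robot, and variables do not carry over. Pictures are saved under pics/ and viewed, at most 10 in all, crops included, and the job is handed in when it is done.

Besides the shell and the picture viewer there is one more tool, called after "Emit:" as name(argument=value, ...), one argument or row to a line, values as JSON. play_rows: Moves the arm, as the interface text tells. Its arguments: {"type":"object","properties":{"series":{"type":"array"},"squeeze":{"type":"number"}},"required":["series"]}

```bash
mkdir -p pics; ls
python3 - <<'E'
from cell import monitor, vision, order, r
import cv2,numpy as np
s=monitor.get_state();print(s)
for n in("top","side"):
    c=vision.read_camera(n);cv2.imwrite(f"pics/{n}0.png",c["image"][:,:,::-1]);print(n,c["intrinsics"].tolist(),np.round(c["pose"],4).tolist())
E
```

```text
pics
{'clock': 0.0, 'joint_pos': array([ 1.18219228,  0.62931906,  0.03844596,  1.5183779 , -0.02699838,
        0.99627536, -0.01999282]), 'joint_vel': array([-0.00038469, -0.00033439,  0.00215187, -0.00012765,  0.00029309,
        0.00133052,  0.00023169]), 'joint_efforts': array([-7.08009293e-05, -5.63417208e+01,  1.22608244e+00, -1.93446493e+01,
        1.09443121e-02,  1.05067645e-02, -1.16480351e-05]), 'position': array([ 0.20602572, -0.61583104,  0.23040353]), 'tcp_rot': array([-3.09895099e+00, -5.04573320e-01,  5.11366450e-04]), 'force': array([8.49735310e-01, 6.10993964e-01, 5.51939015e-04]), 'torque': array([-0.00183529, -0.00907972, -0.00357305]), 'grip_force': 0.0, 'width': 0.08564997661361198}
top [[388.1080253445702, 0.0, 316.7153385131367], [0.0, 388.1080253445702, 202.2599243501599], [0.0, 0.0, 1.0]] [[0.0126, -0.9956, 0.0929, 0.4628], [-0.9995, -0.0099, 0.0292, 0.0114], [-0.0282, -0.0932, -0.9952, 1.1047], [0.0, 0.0, 0.0, 1.0]]
side [[493.8706747989067, 0.0, 314.1928272503514], [0.0, 493.8706747989067, 188.35240419734782], [0.0, 0.0, 1.0]] [[-0.9991, 0.0249, -0.0335, 0.6327], [0.0416, 0.6594, -0.7506, 1.2264], [0.0033, -0.7514, -0.6599, 1.1562], [0.0, 0.0, 0.0, 1.0]]
```

View pics/top0.png

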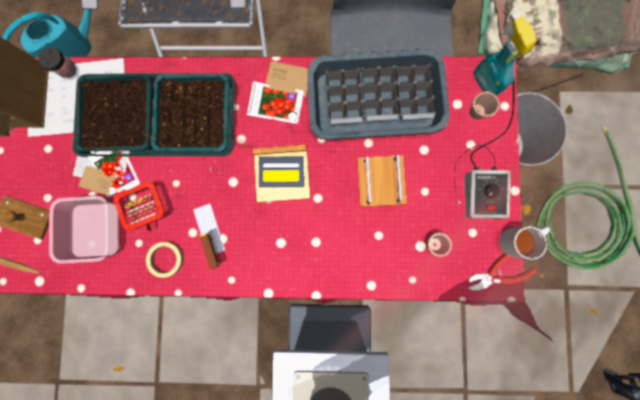

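View pics/side0.png

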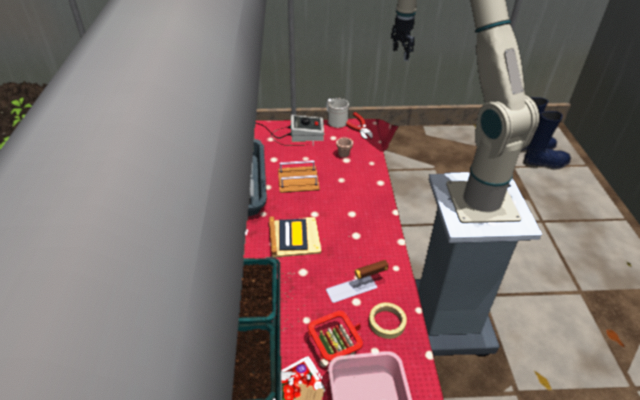

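Top view: lifter with blade tip around (203,207) and handle end (212,266). Board is at (282,175) with the batten at top (+x), rack at (382,180), pot at (439,243). I'll enlarge the work area.

```bash
cat > h.py <<'E'
from cell import monitor, vision, order, r
import cv2,numpy as np
from scipy.spatial.transform import Rotation as R
def pose():
    s=monitor.get_state();T=np.eye(4);T[:3,:3]=R.from_rotvec(s["tcp_rot"]).as_matrix();T[:3,3]=s["position"];return s,T
def cam(n):
    s,T=pose();c=vision.read_camera(n)
    P=c["pose"] if n!="wrist" else T@c["T_tool_cam"]
    return c["image"],c["intrinsics"],np.array(P)
def back(K,P,uv,z):
    d=P[:3,:3]@np.linalg.inv(K)@np.array([uv[0],uv[1],1.]);return P[:3,3]+d*(z-P[2,3])/d[2]
def proj(K,P,X):
    q=np.linalg.inv(P)@np.append(X,1);q=K@q[:3];return q[:2]/q[2]
E
python3 - <<'E'
from h import *
i,K,P=cam("top")
c=i[135:285,190:410]
cv2.imwrite("pics/t1.png",cv2.resize(c,None,fx=3.6,fy=3.6,interpolation=cv2.INTER_CUBIC)[:,:,::-1])
E
```

```text
(no output)
```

View pics/t1.png

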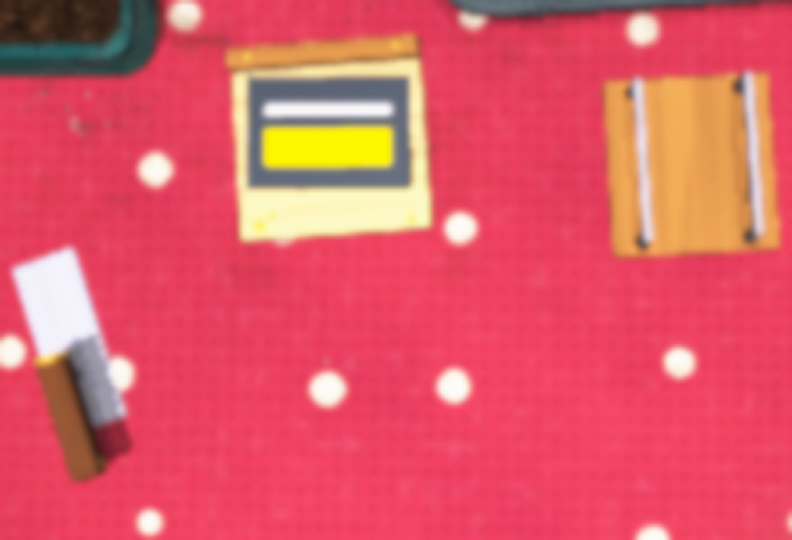

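Enlarged view: blade tip corners at (12,268) and (73,248), handle from (55,355) to (88,475). Slate corners are (249,78), (410,76), (412,186), (249,188). The wires run (638,82)–(645,240) and (747,75)–(757,232).

Run:
```python
from h import *
i,K,P=cam("top")
f=lambda x,y,z: back(K,P,((x+.5)/3.6+189.5,(y+.5)/3.6+134.5),z)
pts=dict(tipL=(12,268,.002),tipR=(73,248,.002),hF=(54,356,.071),hB=(88,476,.071),
bNL=(241,241,.012),bNR=(432,226,.012),batFL=(227,50,.03),batFR=(416,37,.03),batNL=(231,68,.03),batNR=(419,56,.03),
sFL=(249,78,.022),sFR=(410,76,.022),sNR=(412,186,.022),sNL=(249,188,.022),
wLF=(638,82,.05),wLN=(645,240,.05),wRF=(747,75,.05),wRN=(757,232,.05),
rFL=(605,82,.008),rFR=(768,74,.008),rNR=(779,247,.008),rNL=(615,256,.008))
Q={k:f(*v) for k,v in pts.items()}
for k,v in Q.items(): print(k,np.round(v[:2]*1000,1))
```

```text
tipL [542.5 399.6]
tipR [559.  351.1]
hF [472.2 341. ]
hB [384.4 312.2]
bNL [565.  214.5]
bNR [578.4  63.8]
batFL [714.2 226.3]
batFR [725.4  77.6]
batNL [699.8 222.7]
batNR [710.3  75. ]
sFL [693.6 209.8]
sFR [696.   82.3]
sNR [608.6  79.4]
sNL [605.9 207.5]
wLF [686.5 -94. ]
wLN [565.3 -99.3]
wRF [ 692.5 -176.8]
wRN [ 572.2 -183.5]
rFL [695.2 -72. ]
rFR [ 702.5 -200.9]
rNR [ 564.9 -208.4]
rNL [556.5 -80.3]
```

Emit:
play_rows(
  series=[
    {"dx": 51.7, "dy": -30.9, "grip": 1},
    {"dx": 51.7, "dy": -30.9},
    {"dx": 51.7, "dy": -30.9},
    {"dx": 51.7, "dy": -30.9},
    {"dx": 51.7, "dy": -30.9},
    {"dx": 51.7, "dy": -30.9},
    {"dx": 51.7, "dy": -30.9},
    {"dx": 51.7, "dy": -30.9},
  ],
)

```text
schema error: expected keys dx, dy, dz, roll, grip
```

Emit:
play_rows(
  series=[
    {"dx": 11.7, "dy": -58},
    {"dx": 11.7, "dy": -58},
    {"dx": 11.7, "dy": -58},
    {"dx": 11.7, "dy": -58},
    {"dx": 11.7, "dy": -58},
    {"dx": 11.7, "dy": -58},
    {"dx": 11.7, "dy": -58},
    {"dx": 11.7, "dy": -58},
  ],
)

```text
schema error: expected keys dx, dy, dz, roll, grip
```

Emit:
play_rows(
  series=[
    {"dx": 11.7, "dy": -58},
    {"dx": 11.7, "dy": -56},
    {},
    {},
  ],
)

```text
schema error: expected keys dx, dy, dz, roll, grip
```

All keys are required.

Emit:
play_rows(
  series=[
    {"dx": 51.7, "dy": -30.9, "dz": 0, "roll": 0, "grip": 1},
    {"dx": 51.7, "dy": -30.9, "dz": 0, "roll": 0, "grip": 1},
    {"dx": 51.7, "dy": -30.9, "dz": 0, "roll": 0, "grip": 1},
    {"dx": 51.7, "dy": -30.9, "dz": 0, "roll": 0, "grip": 1},
    {"dx": 51.7, "dy": -30.9, "dz": 0, "roll": 0, "grip": 1},
    {"dx": 51.7, "dy": -30.9, "dz": 0, "roll": 0, "grip": 1},
    {"dx": 51.7, "dy": -30.9, "dz": 0, "roll": 0, "grip": 1},
    {"dx": 51.7, "dy": -30.9, "dz": 0, "roll": 0, "grip": 1},
  ],
)

```text
clock: 1.2
position: [0.5211, -0.2493, 0.2314]
tcp_rot: [3.101, 0.504, 0.0]
force: [0.8, -0.7, -0.2]
width: 0.0858
grip_force: 0.0
```

Emit:
play_rows(
  series=[
    {"dx": 11.7, "dy": -58, "dz": 0, "roll": 0, "grip": 1},
    {"dx": 11.7, "dy": -58, "dz": 0, "roll": 0, "grip": 1},
    {"dx": 11.7, "dy": -58, "dz": 0, "roll": 0, "grip": 1},
    {"dx": 11.7, "dy": -58, "dz": 0, "roll": 0, "grip": 1},
    {"dx": 11.7, "dy": -58, "dz": 0, "roll": 0, "grip": 1},
    {"dx": 11.7, "dy": -58, "dz": 0, "roll": 0, "grip": 1},
    {"dx": 11.7, "dy": -58, "dz": 0, "roll": 0, "grip": 1},
    {"dx": 11.7, "dy": -58, "dz": 0, "roll": 0, "grip": 1},
  ],
)

```text
clock: 2.2
position: [0.4613, 0.2207, 0.2315]
tcp_rot: [3.101, 0.505, 0.001]
force: [1.2, -0.3, -0.5]
width: 0.0855
grip_force: 0.0
```

Emit:
play_rows(
  series=[
    {"dx": 11.7, "dy": -58, "dz": 0, "roll": 0, "grip": 1},
    {"dx": 11.7, "dy": -56, "dz": 0, "roll": 0, "grip": 1},
    {"dx": 0, "dy": 0, "dz": 0, "roll": 0, "grip": 1},
    {"dx": 0, "dy": 0, "dz": 0, "roll": 0, "grip": 1},
  ],
)

```text
clock: 2.7
position: [0.4476, 0.3337, 0.231]
tcp_rot: [3.099, 0.505, -0.001]
force: [-1.2, -0.2, -0.1]
width: 0.0854
grip_force: 0.0
```

Run:
```python
from h import *
i,K,P=cam("wrist");s,T=pose()
np.savez("w1.npz",K=K,P=P)
cv2.imwrite("pics/w1.png",i[:,:,::-1])
print(np.round(P,3).tolist(),s["position"])
# predicted handle & tip
for X in[(.4283,.3266,.071),(.447,.3365,.071),(.5507,.3753,.002)]: print(proj(K,P,np.array(X)))
```

```text
[[0.317, -0.906, -0.281, 0.519], [-0.948, -0.302, -0.096, 0.358], [0.002, 0.297, -0.955, 0.373], [0.0, 0.0, 0.0, 1.0]] [0.44800957 0.33282134 0.23107324]
[320.82309337 198.7647631 ]
[317.48370658 179.46365204]
[314.18756971  70.54484733]
```

View pics/w1.png

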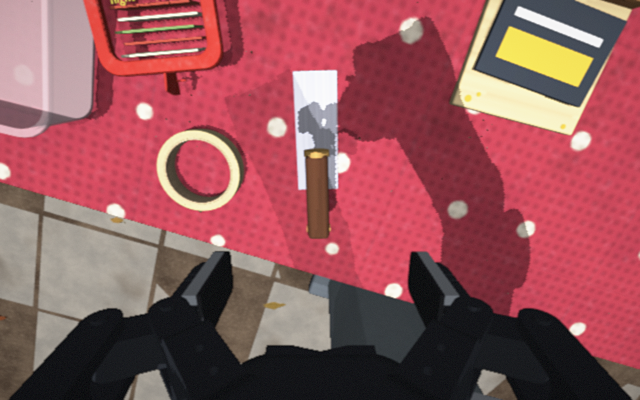

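Wrist view: blade tip corners at (293,70) and (336,70), handle from (316,155) to (318,237). The slate and board are at upper right.

Run:
```python
from h import *
d=np.load("w1.npz");K,P=d["K"],d["P"]
for n,u,v,z in[("tip",315,70.5,.002),("rear",318.5,189,.001),("hF",316,152,.071),("hB",318,230,.071),("boardNL",454,103,.012),("boardNR",570,133,.012),("slNL",476,67,.022),("slNR",579,104,.022)]:
    print(n,np.round(back(K,P,(u,v),z)*1000,1))
print(R.from_rotvec(pose()[0]["tcp_rot"]).as_matrix().round(4).tolist())
```

```text
tip [551.  374.4   2. ]
rear [418.9 326.3   1. ]
hF [473.4 346.8  71. ]
hB [393.6 318.2  71. ]
boardNL [567.9 212.4  12. ]
boardNR [580.7  67.7  12. ]
slNL [607.6 210.3  22. ]
slNR [609.8  83.7  22. ]
[[0.9489, 0.3156, -0.0002], [0.3156, -0.9489, -0.0015], [-0.0006, 0.0014, -1.0]]
```

Emit:
play_rows(
  series=[
    {"dx": 0.6, "dy": -4.4, "dz": 30, "roll": -1.3, "grip": 1},
    {"dx": 0, "dy": 0, "dz": 40, "roll": 0, "grip": 1},
    {"dx": 0, "dy": 0, "dz": 40, "roll": 0, "grip": 1},
    {"dx": 0, "dy": 0, "dz": 40, "roll": 0, "grip": 1},
    {"dx": 0, "dy": 0, "dz": 30, "roll": 0, "grip": 1},
    {"dx": 0, "dy": 0, "dz": 14, "roll": 0, "grip": 1},
    {"dx": 0, "dy": 0, "dz": 0, "roll": 0, "grip": 1},
    {"dx": 0, "dy": 0, "dz": 0, "roll": 0, "grip": 1},
  ],
)

```text
clock: 3.75
position: [0.4478, 0.339, 0.0385]
tcp_rot: [-3.094, -0.539, -0.003]
force: [-0.5, -0.0, 0.6]
width: 0.0848
grip_force: 0.0
```

Emit:
play_rows(
  squeeze=100,
  series=[
    {"dx": 0, "dy": 0, "dz": 0, "roll": 0, "grip": 0},
    {"dx": 0, "dy": 0, "dz": 0, "roll": 0, "grip": 0},
    {"dx": 0, "dy": 0, "dz": 0, "roll": 0, "grip": 0},
    {"dx": 0, "dy": 0, "dz": 0, "roll": 0, "grip": 0},
    {"dx": 0, "dy": 0, "dz": 0, "roll": 0, "grip": 0},
    {"dx": 0, "dy": 0, "dz": 0, "roll": 0, "grip": 0},
    {"dx": 0, "dy": 0, "dz": 0, "roll": 0, "grip": 0},
    {"dx": 0, "dy": 0, "dz": 0, "roll": 0, "grip": 0},
  ],
)

```text
clock: 4.75
position: [0.447, 0.3388, 0.0376]
tcp_rot: [-3.095, -0.54, -0.001]
force: [-0.3, -1.4, 5.8]
width: 0.0232
grip_force: 97.7
```

Emit:
play_rows(
  series=[
    {"dx": 0, "dy": 0, "dz": -15, "roll": 0, "grip": 0},
    {"dx": 0, "dy": 0, "dz": -30, "roll": 0, "grip": 0},
    {"dx": 0, "dy": 0, "dz": -30, "roll": 0, "grip": 0},
    {"dx": -9.5, "dy": 32.3, "dz": 0, "roll": 0, "grip": 0},
    {"dx": -10, "dy": 45, "dz": 0, "roll": 0, "grip": 0},
    {"dx": -10, "dy": 45, "dz": 0, "roll": 0, "grip": 0},
    {"dx": -10, "dy": 45, "dz": 0, "roll": 0, "grip": 0},
    {"dx": -10, "dy": 35, "dz": 0, "roll": 0, "grip": 0},
  ],
)

```text
clock: 5.75
position: [0.4689, 0.1296, 0.1128]
tcp_rot: [3.095, 0.537, 0.0]
force: [-0.0, -0.6, -1.3]
width: 0.0229
grip_force: 98.2
```

Emit:
play_rows(
  series=[
    {"dx": 0, "dy": 0, "dz": 0, "roll": 4.7, "grip": 0},
    {"dx": 0, "dy": 0, "dz": 0, "roll": 5, "grip": 0},
    {"dx": 0, "dy": 0, "dz": 0, "roll": 5, "grip": 0},
    {"dx": 0, "dy": 0, "dz": 0, "roll": 0, "grip": 0},
    {"dx": 0, "dy": 0, "dz": 0, "roll": 0, "grip": 0},
  ],
)

```text
clock: 6.38
position: [0.4687, 0.1318, 0.1125]
tcp_rot: [-3.138, -0.142, -0.0]
force: [-0.4, -0.1, -2.8]
width: 0.0232
grip_force: 98.5
```

Run:
```python
from h import *
i,K,P=cam("wrist");s,T=pose()
np.savez("w2.npz",K=K,P=P)
cv2.imwrite("pics/w2.png",i[:,:,::-1])
print(s["position"],T[:3,:3].round(4).tolist())
```

```text
[0.4687185  0.13181629 0.11247029] [[0.9959, 0.09, 0.0], [0.09, -0.9959, 0.0001], [0.0, -0.0001, -1.0]]
```

View pics/w2.png

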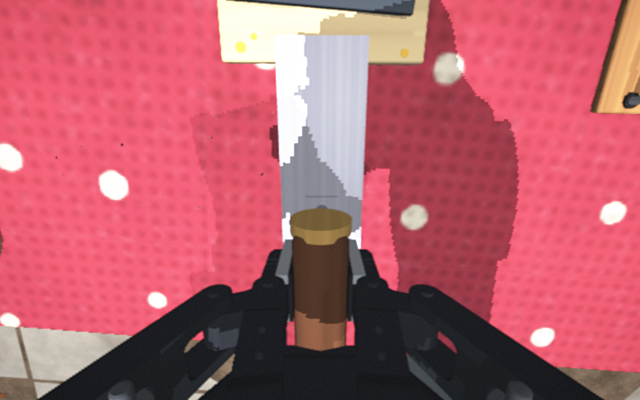

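Held-lifter view: tip edge from (275,36) to (369,35), board near corners at about (222,62) and (423,64), slate near edge along the top out to (414,14).

Run:
```python
from h import *
d=np.load("w2.npz");K,P=d["K"],d["P"]
s,T=pose()
for n,u,v,z in[("tipL",275.5,36,.077),("tipR",369,35.5,.077),("bNL",222,62,.012),("bNR",423,63.5,.012),("slNR",414,14,.022),("rackNL",595,112,.008)]:
    X=back(K,P,(u,v),z);print(n,np.round(X*1000,1), "tool",np.round((np.linalg.inv(T)@np.append(X,1))[:3]*1000,1))
```

```text
tipL [575.3 165.5  77. ] tool [109.2 -24.   35.5]
tipR [580.1 116.2  77. ] tool [109.5  25.6  35.5]
bNL [566.2 213.9  12. ] tool [104.4 -72.9 100.5]
bNR [578.6  65.4  12. ] tool [103.5  76.  100.5]
slNR [607.2  80.5  22. ] tool [133.3  63.6  90.5]
rackNL [556.7 -77.6   8. ] tool [ 68.8 216.5 104.4]
```

Emit:
play_rows(
  series=[
    {"dx": 0, "dy": 1, "dz": 25, "roll": 0, "grip": 0},
    {"dx": 0, "dy": 0, "dz": 20, "roll": 0, "grip": 0},
    {"dx": 0, "dy": 0, "dz": 10, "roll": 0, "grip": 0},
    {"dx": 0, "dy": 0, "dz": 5, "roll": 0, "grip": 0},
    {"dx": 0, "dy": 0, "dz": 1, "roll": 0, "grip": 0},
    {"dx": 0, "dy": 0, "dz": 0, "roll": 0, "grip": 0},
    {"dx": 0, "dy": 0, "dz": 0, "roll": 0, "grip": 0},
  ],
)

```text
clock: 7.3
position: [0.4692, 0.1308, 0.0518]
tcp_rot: [-3.138, -0.14, -0.002]
force: [0.4, 0.2, -2.6]
width: 0.0228
grip_force: 98.6
```

Run:
```python
from h import *
s,T=pose();print(s["position"],s["force"])
i,K,P=cam("side");cv2.imwrite("pics/s2.png",cv2.resize(i[190:310,230:430],(800,480),interpolation=cv2.INTER_CUBIC)[:,:,::-1])
s,T=pose();print(s["position"],s["force"])
```

```text
[0.46921333 0.13082821 0.05178581] [ 0.43856428  0.18159928 -2.6448303 ]
[0.46916114 0.13078463 0.05171597] [-0.22363762  0.22898295 -1.81169607]
```

View pics/s2.png

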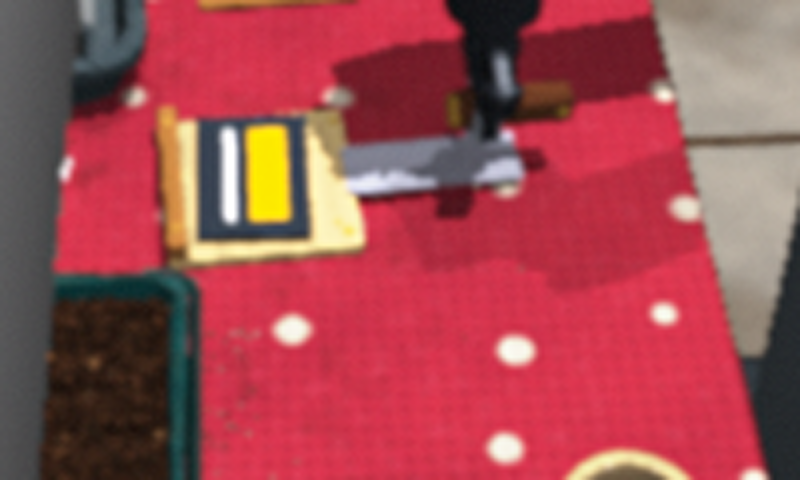

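The blade is level and its tip sits just over the board's near edge (345,165), clear of the slate at (305,180). Next I'll probe downward for the board.

Emit:
play_rows(
  series=[
    {"dx": 3, "dy": 0, "dz": 1, "roll": 0, "grip": 0},
    {"dx": 2, "dy": 0, "dz": 0.5, "roll": 0, "grip": 0},
    {"dx": 0, "dy": 0, "dz": 0, "roll": 0, "grip": 0},
    {"dx": 0, "dy": 0, "dz": 0, "roll": 0, "grip": 0},
  ],
)

```text
clock: 7.85
position: [0.4738, 0.1311, 0.0498]
tcp_rot: [3.138, 0.14, -0.0]
force: [0.3, -0.6, -1.7]
width: 0.0227
grip_force: 98.6
```

Emit:
play_rows(
  series=[
    {"dx": 0, "dy": 0, "dz": 0.7, "roll": 0, "grip": 0},
    {"dx": 0, "dy": 0, "dz": 0, "roll": 0, "grip": 0},
    {"dx": 0, "dy": 0, "dz": 0, "roll": 0, "grip": 0},
  ],
)

```text
clock: 8.22
position: [0.4736, 0.1311, 0.0492]
tcp_rot: [3.138, 0.14, -0.001]
force: [-1.9, -0.0, 2.5]
width: 0.0226
grip_force: 99.1
```

Emit:
play_rows(
  series=[
    {"dx": 0, "dy": 0, "dz": -0.3, "roll": 0, "grip": 0},
    {"dx": 8, "dy": 0, "dz": 0, "roll": 0, "grip": 0},
    {"dx": 6, "dy": 0, "dz": 0, "roll": 0, "grip": 0},
    {"dx": 6, "dy": 0, "dz": 0, "roll": 0, "grip": 0},
    {"dx": 6, "dy": 0, "dz": 0, "roll": 0, "grip": 0},
    {"dx": 6, "dy": 0, "dz": 0, "roll": 0, "grip": 0},
    {"dx": 6, "dy": 0, "dz": 0, "roll": 0, "grip": 0},
    {"dx": 0, "dy": 0, "dz": 0, "roll": 0, "grip": 0},
  ],
)

```text
clock: 9.22
position: [0.5107, 0.1339, 0.0495]
tcp_rot: [3.138, 0.139, -0.004]
force: [-5.8, -1.7, 6.5]
width: 0.0229
grip_force: 99.6
```

Emit:
play_rows(
  series=[
    {"dx": 6, "dy": 0, "dz": 0, "roll": 0, "grip": 0},
    {"dx": 6, "dy": 0, "dz": 0, "roll": 0, "grip": 0},
    {"dx": 6, "dy": 0, "dz": 0, "roll": 0, "grip": 0},
    {"dx": 6, "dy": 0, "dz": 0, "roll": 0, "grip": 0},
    {"dx": 0, "dy": 0, "dz": 0, "roll": 0, "grip": 0},
  ],
)

```text
clock: 9.85
position: [0.5338, 0.136, 0.0496]
tcp_rot: [3.138, 0.139, -0.006]
force: [-7.4, -1.8, 8.2]
width: 0.0232
grip_force: 99.8
```

Emit:
play_rows(
  series=[
    {"dx": 6, "dy": 0, "dz": -0.3, "roll": 0, "grip": 0},
    {"dx": 6, "dy": 0, "dz": 0, "roll": 0, "grip": 0},
    {"dx": 6, "dy": 0, "dz": 0, "roll": 0, "grip": 0},
    {"dx": 6, "dy": 0, "dz": 0, "roll": 0, "grip": 0},
    {"dx": 0, "dy": 0, "dz": 0, "roll": 0, "grip": 0},
  ],
)

```text
clock: 10.48
position: [0.5573, 0.1381, 0.0497]
tcp_rot: [3.137, 0.139, -0.008]
force: [-6.7, -1.9, 6.2]
width: 0.0228
grip_force: 99.6
```

Run:
```python
from h import *
i,K,P=cam("wrist");s,T=pose()
np.savez("w3.npz",K=K,P=P)
cv2.imwrite("pics/w3.png",i[:,:,::-1])
print(s["position"],T[:3,:3].round(4).tolist())
```

```text
[0.55755975 0.13819001 0.0496928 ] [[0.996, 0.0887, -0.0042], [0.0887, -0.9961, -0.0011], [-0.0043, 0.0008, -1.0]]
```

View pics/w3.png

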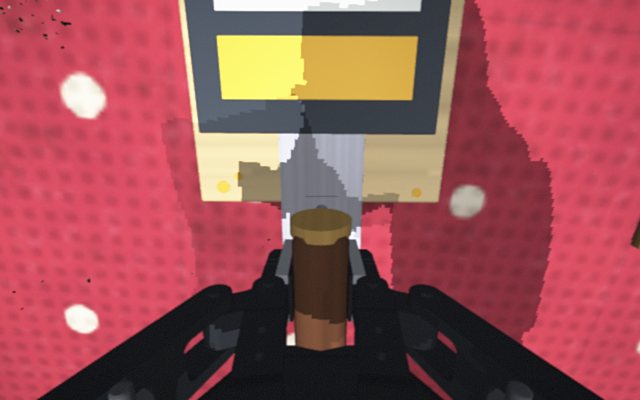

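The blade is running under the slate. The slate's near edge spans (198,132) to (437,134), square to the tool.

Run:
```python
from h import *
d=np.load("w3.npz");K,P=d["K"],d["P"]
s,T=pose()
for n,u,v,z in[("sNL",198,132.5,.022),("sNR",437,134,.022),("bNL",202,201,.012),("bNR",440,201,.012)]:
    X=back(K,P,(u,v),z);print(n,np.round(X*1000,1), "tool",np.round((np.linalg.inv(T)@np.append(X,1))[:3]*1000,1))
```

```text
sNL [610.7 210.9  22. ] tool [ 59.5 -67.7  27.4]
sNR [621.6  79.1  22. ] tool [58.6 64.5 27.5]
bNL [567.1 213.7  12. ] tool [ 16.4 -74.3  37.6]
bNR [580.3  64.9  12. ] tool [16.3 75.  37.7]
```

Emit:
play_rows(
  series=[
    {"dx": 6, "dy": 0, "dz": 0, "roll": 0, "grip": 0},
    {"dx": 6, "dy": 0, "dz": 0, "roll": 0, "grip": 0},
    {"dx": 6, "dy": 0, "dz": 0, "roll": 0, "grip": 0},
    {"dx": 6, "dy": 0, "dz": 0, "roll": 0, "grip": 0},
    {"dx": 6, "dy": 0, "dz": 0, "roll": 0, "grip": 0},
    {"dx": 0, "dy": 0, "dz": 0, "roll": 0, "grip": 0},
  ],
)

```text
clock: 11.28
position: [0.5866, 0.1407, 0.0497]
tcp_rot: [3.137, 0.139, -0.009]
force: [-8.5, -2.5, 8.1]
width: 0.0228
grip_force: 99.7
```

Emit:
play_rows(
  series=[
    {"dx": 0, "dy": 0, "dz": -2, "roll": 0, "grip": 0},
    {"dx": 0, "dy": 0, "dz": -2, "roll": 0, "grip": 0},
    {"dx": -1, "dy": 0, "dz": -4, "roll": 0, "grip": 0},
    {"dx": -3, "dy": 0, "dz": -6, "roll": 0, "grip": 0},
    {"dx": -3, "dy": 0, "dz": -8, "roll": 0, "grip": 0},
    {"dx": 0, "dy": 0, "dz": -8, "roll": 0, "grip": 0},
    {"dx": 0, "dy": 0, "dz": 0, "roll": 0, "grip": 0},
  ],
)

```text
clock: 12.15
position: [0.5836, 0.1411, 0.081]
tcp_rot: [-3.138, -0.139, -0.005]
force: [0.1, 0.2, -4.9]
width: 0.0233
grip_force: 98.3
```

Emit:
play_rows(
  series=[
    {"dx": 0, "dy": 0, "dz": -8, "roll": 0, "grip": 0},
    {"dx": 0, "dy": 0, "dz": -12, "roll": 0, "grip": 0},
    {"dx": -1, "dy": 4, "dz": -12, "roll": 0, "grip": 0},
    {"dx": -2, "dy": 8, "dz": -8, "roll": 0, "grip": 0},
    {"dx": -3, "dy": 13, "dz": 0, "roll": 0, "grip": 0},
    {"dx": -3, "dy": 18, "dz": 0, "roll": 0, "grip": 0},
    {"dx": -4, "dy": 20, "dz": 0, "roll": 0, "grip": 0},
    {"dx": -4, "dy": 22, "dz": 0, "roll": 0, "grip": 0},
  ],
)

```text
clock: 13.15
position: [0.5725, 0.0525, 0.1193]
tcp_rot: [3.138, 0.138, -0.001]
force: [-0.6, -0.2, -3.2]
width: 0.023
grip_force: 98.3
```

Emit:
play_rows(
  series=[
    {"dx": -4, "dy": 22, "dz": 0, "roll": 0, "grip": 0},
    {"dx": -4, "dy": 22, "dz": 0, "roll": 0, "grip": 0},
    {"dx": -4, "dy": 22, "dz": 0, "roll": 0, "grip": 0},
    {"dx": -4, "dy": 22, "dz": 0, "roll": 0, "grip": 0},
    {"dx": -4, "dy": 22, "dz": 0, "roll": 0, "grip": 0},
    {"dx": -4, "dy": 22, "dz": 0, "roll": 0, "grip": 0},
    {"dx": -4, "dy": 22, "dz": 0, "roll": 0, "grip": 0},
    {"dx": -3, "dy": 18, "dz": 0, "roll": 0, "grip": 0},
  ],
)

```text
clock: 14.15
position: [0.5564, -0.122, 0.1194]
tcp_rot: [3.138, 0.136, -0.002]
force: [-0.2, 0.1, -4.4]
width: 0.0226
grip_force: 98.3
```

Emit:
play_rows(
  series=[
    {"dx": -2, "dy": 12, "dz": 0, "roll": 0.5, "grip": 0},
    {"dx": -1, "dy": 8, "dz": 0, "roll": 0.8, "grip": 0},
    {"dx": 0, "dy": 4.6, "dz": 0, "roll": 0.8, "grip": 0},
    {"dx": 0, "dy": 2, "dz": 0, "roll": 0, "grip": 0},
    {"dx": 0, "dy": 0, "dz": 0, "roll": 0, "grip": 0},
    {"dx": 0, "dy": 0, "dz": 0, "roll": 0, "grip": 0},
  ],
)

```text
clock: 14.9
position: [0.5567, -0.1455, 0.1197]
tcp_rot: [-3.14, -0.083, -0.0]
force: [-0.6, 0.6, -4.6]
width: 0.0228
grip_force: 98.3
```

Run:
```python
from h import *
i,K,P=cam("wrist");s,T=pose()
np.savez("w4.npz",K=K,P=P,T=T)
cv2.imwrite("pics/w4.png",i[:,:,::-1])
print(s["position"],T[:3,:3].round(4).tolist(),s["force"])
```

```text
[ 0.55659186 -0.14562939  0.11972243] [[0.9986, 0.0529, -0.0], [0.0529, -0.9986, 0.0003], [-0.0, -0.0003, -1.0]] [ 0.53755685  0.55082354 -4.74389782]
```

View pics/w4.png

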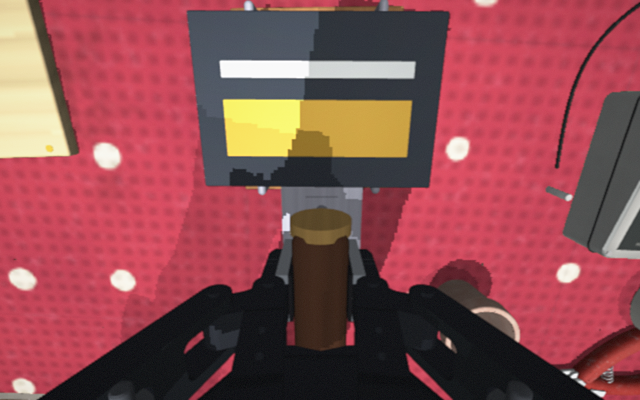

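The slate is level on the blade, with corners at (188,11), (449,12), (428,187) and (206,186). Wire near ends show at (262,190) and (376,189), far ends at (250,5) and (384,4).

Run:
```python
from h import *
d=np.load("w4.npz");K,P,T=d["K"],d["P"],d["T"]
Ti=np.linalg.inv(T)
for n,u,v,z in[("sFL",188,11,.094),("sFR",449,12,.094),("sNR",428.5,187,.094),("sNL",206,186,.094),("wLN",262,190,.045),("wRN",376,189,.045),("wLF",250,5,.045),("wRF",384,4,.045),("potrim",496,325,.059)]:
    X=back(K,P,(u,v),z);print(n,np.round(X*1000,1),np.round((Ti@np.append(X,1))[:2]*1000,1))
i,K,P=cam("top");print("pot",back(K,P,(439,242),.059))
```

```text
sFL [671.4 -74.3  94. ] [118.4 -65.1]
sFR [ 677.7 -202.1   94. ] [118.   62.9]
sNR [ 588.9 -206.3   94. ] [29.  62.3]
sNL [582.7 -77.9  94. ] [ 29.6 -66.2]
wLN [ 567.6 -101.1   45. ] [ 13.3 -43.8]
wRN [ 572.9 -186.3   45. ] [14.1 41.5]
wLF [688.4 -94.1  45. ] [134.4 -44.5]
wRF [ 693.4 -178.3   45. ] [134.9  39.8]
potrim [ 467.7 -293.1   59. ] [-96.6 142.5]
pot [ 0.45755662 -0.28434104  0.059     ]
```

Emit:
play_rows(
  series=[
    {"dx": 0, "dy": 0, "dz": 8, "roll": 0, "grip": 0},
    {"dx": 0, "dy": 0, "dz": 10, "roll": 0, "grip": 0},
    {"dx": 0, "dy": 0, "dz": 8, "roll": 0, "grip": 0},
    {"dx": 0, "dy": 0, "dz": 4, "roll": 0, "grip": 0},
    {"dx": 0, "dy": 0, "dz": 2, "roll": 0, "grip": 0},
    {"dx": 0, "dy": 0, "dz": 2, "roll": 0, "grip": 0},
    {"dx": 0, "dy": 0, "dz": 2, "roll": 0, "grip": 0},
    {"dx": 0, "dy": 0, "dz": 2, "roll": 0, "grip": 0},
  ],
)

```text
clock: 16.0
position: [0.5572, -0.1463, 0.0821]
tcp_rot: [3.14, 0.082, 0.002]
force: [-0.2, 0.3, -2.3]
width: 0.0231
grip_force: 98.5
```

Emit:
play_rows(
  series=[
    {"dx": 0, "dy": 0, "dz": 3, "roll": 0, "grip": 0},
    {"dx": 0, "dy": 0, "dz": 4, "roll": 0, "grip": 0},
    {"dx": 0, "dy": 0, "dz": 3, "roll": 0, "grip": 0},
    {"dx": 0, "dy": 0, "dz": 0, "roll": 0, "grip": 0},
    {"dx": 0, "dy": 0, "dz": 0, "roll": 0, "grip": 0},
    {"dx": 0, "dy": 0, "dz": 0, "roll": 0, "grip": 0},
  ],
)

```text
clock: 16.75
position: [0.5567, -0.1462, 0.0718]
tcp_rot: [3.14, 0.082, 0.0]
force: [0.1, -0.1, -1.9]
width: 0.023
grip_force: 98.5
```

Emit:
play_rows(
  series=[
    {"dx": -5, "dy": 0, "dz": 0, "roll": 0, "grip": 0},
    {"dx": -15, "dy": 0, "dz": 0, "roll": 0, "grip": 0},
    {"dx": -20, "dy": 0, "dz": 0, "roll": 0, "grip": 0},
    {"dx": -25, "dy": 0, "dz": 0, "roll": 0, "grip": 0},
    {"dx": -25, "dy": 0, "dz": 0, "roll": 0, "grip": 0},
    {"dx": -25, "dy": 0, "dz": 0, "roll": 0, "grip": 0},
    {"dx": -15, "dy": 0, "dz": 0, "roll": 0, "grip": 0},
    {"dx": 0, "dy": 0, "dz": 0, "roll": 0, "grip": 0},
  ],
)

```text
clock: 17.75
position: [0.426, -0.1531, 0.0719]
tcp_rot: [-3.141, -0.081, 0.001]
force: [0.3, 0.6, -1.6]
width: 0.0226
grip_force: 98.5
```

Emit:
play_rows(
  series=[
    {"dx": 0, "dy": 0, "dz": 12, "roll": 0, "grip": 0},
    {"dx": 0, "dy": 0, "dz": 12, "roll": 0, "grip": 0},
    {"dx": 0, "dy": 0, "dz": 6, "roll": 0, "grip": 0},
    {"dx": 0, "dy": 0, "dz": 2, "roll": 0, "grip": 0},
    {"dx": 0, "dy": 0, "dz": 1, "roll": 0, "grip": 0},
    {"dx": 0, "dy": 0, "dz": 0, "roll": 0, "grip": 0},
    {"dx": 0, "dy": 0, "dz": 0, "roll": 0, "grip": 0},
  ],
)

```text
clock: 18.62
position: [0.4269, -0.1531, 0.039]
tcp_rot: [3.14, 0.082, 0.001]
force: [-0.3, -0.1, -2.8]
width: 0.0226
grip_force: 98.5
```

Emit:
play_rows(
  series=[
    {"dx": 0, "dy": 0, "dz": 1, "roll": 0, "grip": 0},
    {"dx": 0, "dy": 0, "dz": 0.7, "roll": 0, "grip": 0},
    {"dx": 0, "dy": 0, "dz": 0, "roll": 0, "grip": 0},
    {"dx": 0, "dy": 0, "dz": 0, "roll": 0, "grip": 0},
  ],
)

```text
clock: 19.12
position: [0.4269, -0.1531, 0.0376]
tcp_rot: [3.14, 0.082, 0.001]
force: [-0.5, 0.0, 5.0]
width: 0.0228
grip_force: 99.5
```

Emit:
play_rows(
  series=[
    {"dx": 0, "dy": 0, "dz": 0, "roll": 0, "grip": 0.5},
    {"dx": 0, "dy": 0, "dz": 0, "roll": 0, "grip": 0.9},
    {"dx": 0, "dy": 0, "dz": 0, "roll": 0, "grip": 1},
    {"dx": 0, "dy": 0, "dz": 0, "roll": 0, "grip": 1},
    {"dx": 0, "dy": 0, "dz": 0, "roll": 0, "grip": 1},
    {"dx": 0, "dy": 0, "dz": 0, "roll": 0, "grip": 1},
  ],
)

```text
clock: 19.88
position: [0.4267, -0.1529, 0.037]
tcp_rot: [-3.14, -0.082, -0.0]
force: [-0.6, 0.4, -0.5]
width: 0.085
grip_force: 0.0
```

Emit:
play_rows(
  series=[
    {"dx": 0, "dy": 0, "dz": -15, "roll": 0, "grip": 1},
    {"dx": 0, "dy": 0, "dz": -30, "roll": 0, "grip": 1},
    {"dx": 0, "dy": 0, "dz": -40, "roll": 0, "grip": 1},
    {"dx": 0, "dy": 0, "dz": -40, "roll": 0, "grip": 1},
    {"dx": 0, "dy": 0, "dz": -40, "roll": 0, "grip": 1},
    {"dx": 0, "dy": 0, "dz": -20, "roll": 0, "grip": 1},
    {"dx": 0, "dy": 0, "dz": 0, "roll": 0, "grip": 1},
  ],
)

```text
clock: 20.75
position: [0.4275, -0.1533, 0.2233]
tcp_rot: [3.139, 0.082, 0.005]
force: [-0.8, 0.0, -0.8]
width: 0.0854
grip_force: 0.0
```

Run:
```python
from h import *
i,K,P=cam("wrist");s,T=pose()
np.savez("w5.npz",K=K,P=P,T=T)
cv2.imwrite("pics/w5.png",i[:,:,::-1])
print(s["position"],s["force"])
```

```text
[ 0.42672743 -0.15304777  0.22217234] [0.94615686 0.12267973 0.6622627 ]
```

View pics/w5.png

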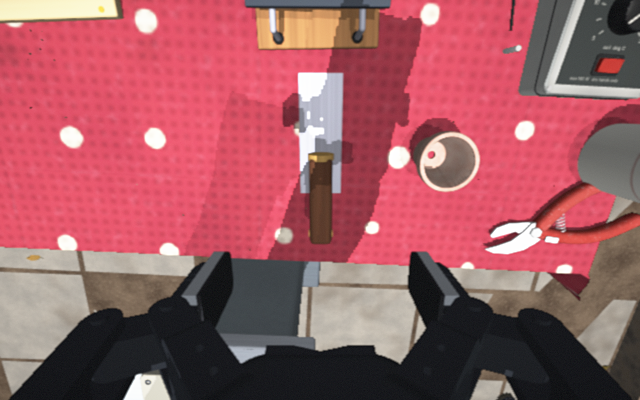

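The lifter lies flat and free on the table, pot undisturbed, and the slate is on the rack with its near edge at (246–390, 8). A quick numeric check of the slate's position:

Run:
```python
from h import *
d=np.load("w5.npz");K,P,T=d["K"],d["P"],d["T"];Ti=np.linalg.inv(T)
for n,u,v,z in[("sNL",246,8,.058),("sNR",390,8,.058),("bNL",258,48,.006),("bNR",378,47,.006),("wL",278,36,.02),("wR",360,36,.02)]:
    X=back(K,P,(u,v),z);print(n,np.round((Ti@np.append(X,1))[:2]*1000,1))
i,K,P=cam("top")
cv2.imwrite("pics/t2.png",cv2.resize(i[140:290,340:470],None,fx=4,fy=4,interpolation=cv2.INTER_CUBIC)[:,:,::-1])
```

```text
sNL [158.  -66.1]
sNR [158.   62.9]
bNL [133.9 -66.9]
bNR [134.9  63.1]
wL [142.9 -43.1]
wR [142.9  41.5]
```

View pics/t2.png

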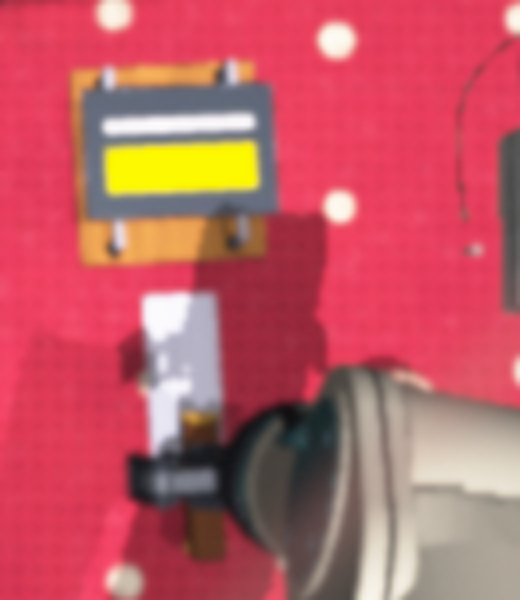

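The slate lies centred and square across both wires, and the lifter is free on the table.

```bash
python3 -c "
from cell import order;print(order.hand_in())"
```

```text
the job is handed in; nothing more can be done
None
```

The job is handed in, no verdict returned: by the last camera check the slate is painted side up across both wires, about 1–2 mm off centre and square, the lifter is released flat on the table, and the pot was not touched.

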